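# Empty the counted lot from the drop cup into the packing bin

## Robot

A 6-joint arm with a two-finger parallel gripper is mounted at the origin on a cart in front of the work surface, level with it; the furniture and walls round the work are solid. World frame = base frame: x ahead of the robot, y to its left, z up, the work surface at z = 0. Lengths are in m, angles in rad, forces in N, time in s.
With the tool pointing down it reaches from about 0.275 to 0.725 m from the base axis. Payload 5.6 kg.
Tool frame: the origin (TCP) lies at the very end of the fingers, on their centre line; the grasp point (between the pads) lies 19 mm behind it (robot.grasp_offset is the distance from the TCP to the grasp point, in m); z points along the fingers, y is the line along which they close (so a half turn about z gives the same grasp; the last joint's range is limited). The gripper opens to 85 mm and grips with 20 to 120 N. Pads are 22 mm wide; open, the fingers measure 114 mm over their backs; the gripper's body (76 mm by 85 mm) begins 54 mm behind the grasp point. The pads swing forward as they close: fully open they stand 13 mm farther back than shut.
Start: joints at [-1.029, 0.255, 0.108, 0, -1.424, -0.285], TCP at [0.14, -0.532, 0.199] pointing down, gripper open.
Joint ranges: [-2.95, 2.95], [-1.21, 1.97], [-1.09, 1.5], [-2.87, 1.71], [-2.94, -0.07], [-3.05, 3.05]. Speed limits (rad/s): [2.57, 2.57, 3.14, 3.14, 3.14, 3.14].

## Interface

Orientations are given as [roll, pitch, yaw] about the fixed x, y, z axes, in that order (R = Rz(yaw) Ry(pitch) Rx(roll)).
In Python, from plant import robot gives the robot as it stands. The module is installed in compiled form; this text tells all that it offers. Calls block until the motion is done:
- robot.goto(position, orientation): joint-space move of the TCP to a pose.
- robot.move_l(position, ori=None, max_speed=0.15): straight line of the TCP; ori=None keeps the orientation; max_speed is the mean speed in m/s.
- robot.goto_joints(angles): joint-space move.
- robot.command_gripper(opening): opening from 0.0 (shut) to 1.0 (fully open); the grip force is fixed at half the most; returns when the fingers have stopped.
- robot.dwell(seconds).
- robot.solve_ik(position, orientation): joint angles nearest the present ones, or None.
- robot.sense(): the state.
- robot.grab_frame(name): name is "side" or "top"; returns a dict with "img" (420x560x3 uint8, red, green, blue), "fx", "fy", "cx", "cy" (pixels), "k1" (the pictures are not rectified: a ray, as slopes to the right and down, at radius r is drawn at 1 + k1 r^2 times it, then the intrinsics apply), "R" (3x3) and "t" (3): a world point X has camera coordinates R X + t. Camera axes: x right, y down, z forward; pixel columns grow to the right and rows downward; lengths in m; the calibration is good to about 2 mm. A picture is of the moment at which its call begins. There is no depth.
A pose or a line that the arm cannot do raises robot.IKError and nothing moves.
- robot.close_job(): hands the job in; it is judged then, once.
The state is a dict: "t": time; "joint_positions": joint angles; "qd": joint speeds; "joint_torque": joint torques, N m; "eef_pos": TCP position; "eef_rot": TCP orientation; "force": force on the tool from outside, world axes, zero at the start; "torque": the same for the moment, N m; "opening": opening from 0.0 (shut) to 1.0 (fully open); "gripper_force": force on a finger pad.
Only numpy, scipy, OpenCV 4.12 (cv2) and the standard library are available. Lean on these libraries where they do the work, as an engineer would, in place of code of your own. Each camera call takes 0.05 s, during which the arm holds its last target. There are 200 camera calls.

## Task

The counted lot of two rubber tubes is waiting in the drop cup on the counting scale. Carry the cup upright by its handle to the deep packing bin, hold it inside the mouth and press its trip tab down on the bin's rim so that the bottom flap swings open and both tubes drop into the bin, none anywhere else. Then stand the cup, flap shut, back on its feet in the middle of the scale's platform for the next count, and leave the other things on the bench where they are.

Things in the scene. Friction and masses are not known exactly. Their poses are not given: they have to be found in the camera images.
- drop_cup: Open sheet-aluminium cup on four feet, 65 (x) x 75 (y) x 150 mm high over its bow handle, 0.28 kg empty. Origin: under its middle, at the feet's soles; z up. Walls 41 to 93 mm above the origin, inside 60 x 70 mm. Its bottom is a hinged flap (upper face 41 mm above the origin), hinged on the +x side, where the flap runs on outside as a trip tab. Feet inside x = +-33, y = +-39 mm.
- handle (a point): Centre of the cup's wooden handle bar, 138 mm above the cup's origin. The bar runs along the cup's x, 65 mm long, 14 mm thick (y), 24 mm high; pinch it from above across its 14 mm. The walls' upper edges lie 45 mm below this point.
- tab (a point): Roller nose at the end of the trip tab, radius 5 mm, 40 mm wide along y. Turns with the flap. Flap shut: at x = +75, z = 24 mm in the cup's frame, 39 mm beyond the hinge line and 14 mm below it.
- hinge (a point): Middle of the flap's hinge line, on the cup at x = +36, z = 38 mm, line along the cup's y. With the rim's inner edge 20 mm beyond it (cup's +x), the flap stands at about 0.9 rad when the hinge is 10 mm below the rim's top and 1.15 rad at 18 mm below; the open flap reaches 60 mm below the hinge.
- flap (a joint): Angle of flap and tab (one rigid rocker): 0 = shut, grows to 1.5 rad as the tab is pushed up relative to the cup and the flap's free (-x) end swings down. A spring (0.06 N m at 0, 0.12 N m at 1.5 rad; 2 to 6 N at the tab) shuts it when the tab is free. The tubes roll out between about 0.5 and 0.9 rad.
- tube_a: One of two black rubber tubes in the cup, 27 mm diameter, 59 mm long along its y; origin under its middle on its lower side as it lies in the cup. It lies along the cup's y on the -x half of the flap.
- tube_b: The second, like tube_a, on the +x half of the flap.
- packing_bin: Deep grey plastic bin, fixed to the bench: inside 170 (x) x 150 (y) mm, 118 mm deep, 122 mm high over all; walls 4 mm, turned outward at the top into a flat rim 14 mm broad counted from the inner face. Origin: middle of its underside. Any of its four rims will trip the tab.
- mouth (a point): Centre of the bin's mouth, level with the top of its rim, 122 mm above the bench.
- reject_tray: Shallow aluminium tray, 196 x 166 mm, 34 mm high, fixed, with three rejected tubes in it; not for this lot. Origin: middle of its underside. It and the packing bin may stand in either place.
- scale: Grey counting scale, fixed, 230 (x) x 184 (y) mm, 52 mm high, keypad on its -x side. Origin: middle of its underside.
- platform (a point): Centre of the top face of the scale's square steel platform (184 x 184 mm, 52 mm above the bench), where the cup stands at the start and shall stand at the end.
- mug: Bystander: white mug, 95 mm high, behind the work.
- tape_roll: Bystander: roll of beige tape lying flat, 104 mm across, 25 mm high.
- tape_measure: Bystander: black pocket tape measure, 71 x 58 x 32 mm.
- caliper: Bystander: caliper lying flat in front of the bins, 236 mm long, 16 mm high.
- bottle: Bystander: small bottle with a green cap, 106 mm high.
Mind the look-alikes: they are no part of the job. Leave any orange look-alike of the drop_cup alone.

How it is judged:
By the outcome, as a careful person would: the job done as asked, in the order asked, and still so for the second after the job is handed in, with the robot touching nothing.
It also fails if it takes over 48 s, if anything falls off the work surface, if the arm or the gripper's body presses on something with over 40 N, if the wrist force passes 120 N, or if a joint passes its speed limit or range.

## Working session

There is one attempt and no reset: what is moved stays moved. The work goes in short steps, each a Python script; the robot and the scene stay as the last script left them, time stands still between calls to the robot, and variables do not carry over. Pictures are saved under pics/ and viewed, at most 10 in all, crops included, and the job is handed in when it is done.

```bash
mkdir -p pics
cat > h.py <<'E'
import numpy as np, cv2
from plant import robot
def cam(n,save=None):
    f=robot.grab_frame(n)
    if save: cv2.imwrite('pics/'+save,cv2.cvtColor(f['img'],cv2.COLOR_RGB2BGR))
    return f
def ray(f,u,v):
    d=np.array([(u-f['cx'])/f['fx'],(v-f['cy'])/f['fy']]); p=d.copy()
    for _ in range(30): p=d/(1+f['k1']*(p@p))
    R=np.array(f['R']);t=np.array(f['t'])
    return -R.T@t, R.T@np.array([p[0],p[1],1.])
def onz(f,u,v,z):
    c,d=ray(f,u,v); return c+d*(z-c[2])/d[2]
def proj(f,X):
    c=np.array(f['R'])@np.array(X)+np.array(f['t']); p=c[:2]/c[2]; p=p*(1+f['k1']*(p@p))
    return np.array([f['fx']*p[0]+f['cx'],f['fy']*p[1]+f['cy']])
E
python3 - <<'E'
from h import *
import pickle
F={}
for n in('top','side'):
    f=cam(n,n+'0.png');F[n]=f;print(n,f['fx'],f['k1'],-np.array(f['R']).T@np.array(f['t']),np.round(f['R'],2).tolist())
pickle.dump(F,open('f0.pkl','wb'))
E
```

```text
top 498.39192557916886 -0.057672972352028375 [ 0.30157262 -0.09987757  1.29410824] [[0.01, -1.0, 0.0], [-0.99, -0.01, -0.16], [0.16, -0.0, -0.99]]
side 396.23861455318035 0.012983309756042553 [0.49868843 0.68513831 0.61415556] [[-1.0, -0.0, -0.02], [0.01, 0.51, -0.86], [0.01, -0.86, -0.51]]
```

View pics/top0.png

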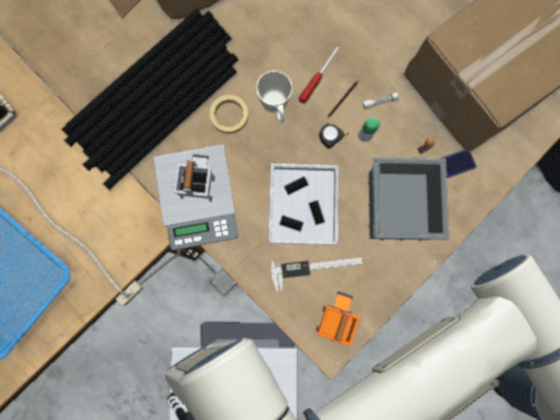

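View pics/side0.png

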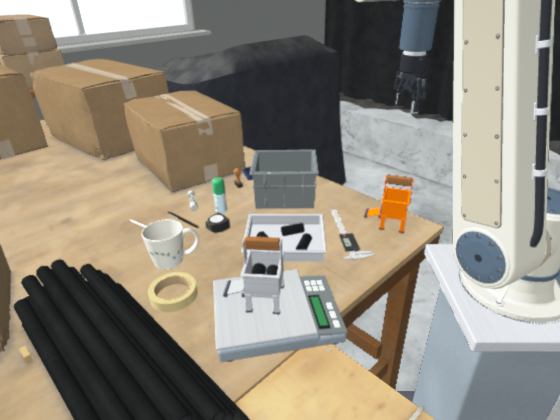

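Top view: the scale with the cup is near (195,195), the reject tray is at (304,203), and the packing bin is at (409,198). The orange look-alike is near (338,320). I'll zoom in for accurate points.

Run:
```python
import cv2,numpy as np
t=cv2.imread('pics/top0.png');s=cv2.imread('pics/side0.png')
a=cv2.resize(t[140:255,145:245],(520,598),interpolation=cv2.INTER_CUBIC)
cv2.imwrite('pics/z1.png',a)  # 5.2x
b=cv2.resize(s[225:360,205:350],(638,594),interpolation=cv2.INTER_CUBIC)
cv2.imwrite('pics/z2.png',b) # 4.4x
c=cv2.resize(t[150:250,360:460],(600,600),interpolation=cv2.INTER_CUBIC)
cv2.imwrite('pics/z3.png',c) # 6x
```

```text
(no output)
```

View pics/z1.png

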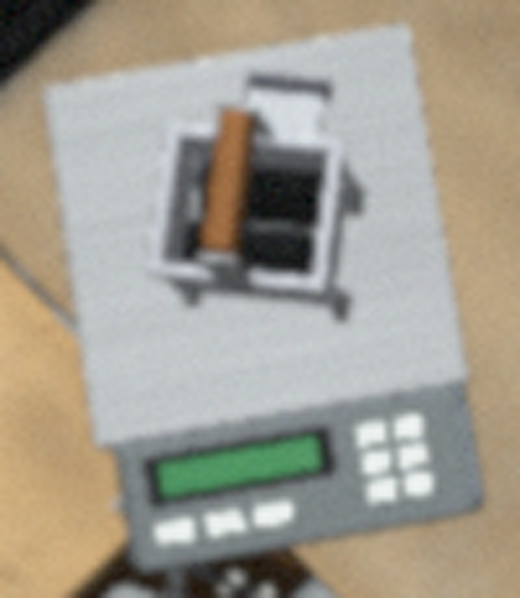

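View pics/z2.png

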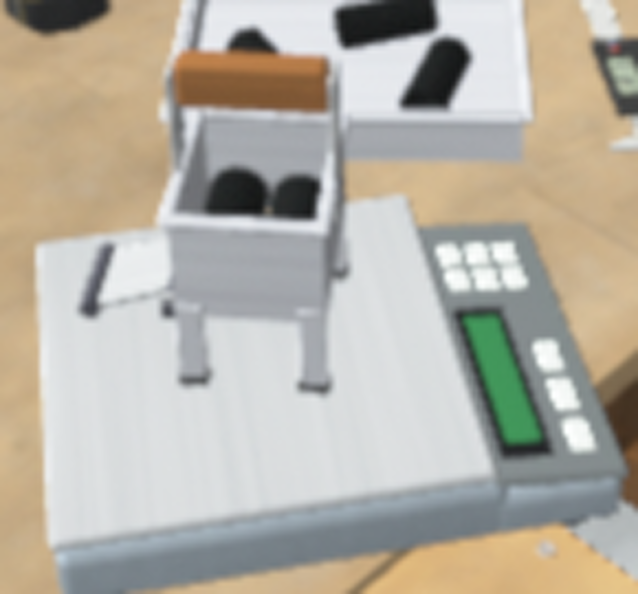

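View pics/z3.png

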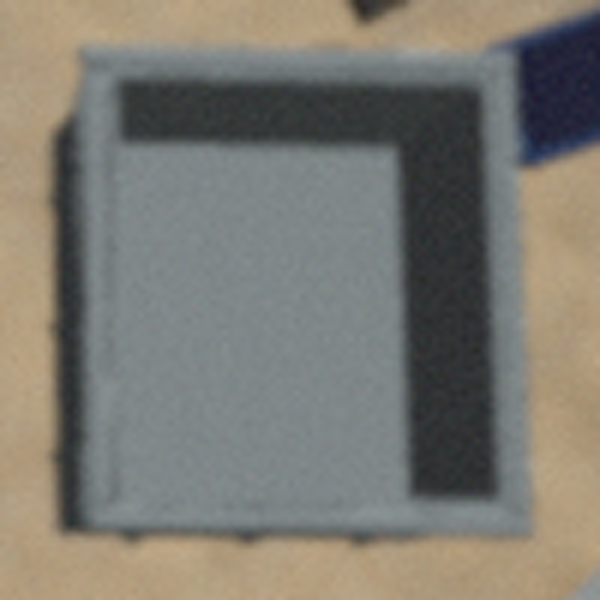

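```bash
cat > fit.py <<'E'
from h import *
import pickle
from scipy.optimize import least_squares
F=pickle.load(open('f0.pkl','rb'))
def uc(p,s,o): return (np.array(p,float)+.5)/s-.5+np.array(o)
Z={'z1':('top',5.2,(145,140)),'z2':('side',4.4,(205,225)),'z3':('top',6.,(360,150))}
def fit(pts,z0,g):
    def res(q):
        c,s=np.cos(q[2]),np.sin(q[2]);r=[]
        for z,p,(X,Y,H) in pts:
            n,sc,o=Z[z];r+=list(proj(F[n],(q[0]+c*X-s*Y,q[1]+s*X+c*Y,z0+H))-uc(p,sc,o))
        return np.array(r)
    r=least_squares(res,g,loss='soft_l1');print(np.round(r.x,4),np.round(res(r.x).reshape(-1,2),1).tolist());return r.x
fit([('z1',(45,88),(.092,.092,0)),('z1',(408,27),(.092,-.092,0)),('z1',(467,380),(-.092,-.092,0)),('z1',(100,443),(-.092,.092,0)),
 ('z2',(40,243),(.092,-.092,0)),('z2',(405,197),(-.092,-.092,0)),('z2',(495,485),(-.092,.092,0)),('z2',(52,547),(.092,.092,0))],.052,[.4,.2,0])  # platform; side left=+x far -> +x,-y
cp=[('z1',(222,110),(.0325,.007,.15)),('z1',(252,112),(.0325,-.007,.15)),('z1',(203,248),(-.0325,.007,.15)),('z1',(238,250),(-.0325,-.007,.15)),
('z1',(150,272),(-.0325,.0375,.093)),('z1',(325,288),(-.0325,-.0375,.093)),('z1',(178,125),(.0325,.0375,.093)),('z1',(345,140),(.0325,-.0375,.093)),
('z2',(162,218),(.0325,.0375,.093)),('z2',(330,230),(-.0325,.0375,.093)),('z2',(176,103),(.0325,.007,.126)),('z2',(326,108),(-.0325,.007,.126)),
('z2',(195,380),(.026,.038,0)),('z2',(315,388),(-.026,.038,0))]
fit(cp,.052,[.4,.2,0])
o=[('z3',(82,48),(.099,.089,0)),('z3',(516,50),(.099,-.089,0)),('z3',(532,530),(-.099,-.089,0)),('z3',(85,528),(-.099,.089,0)),
('z3',(118,82),(.085,.075,0)),('z3',(480,85),(.085,-.075,0)),('z3',(497,497),(-.085,-.075,0))]
fit(o,.122,[.4,-.2,0])
E
python3 fit.py
```

```text
[0.5593 0.1083 0.1842] [[-1.0, -0.5], [-0.4, -0.9], [-0.2, 0.6], [-1.7, 1.1], [-0.6, -0.4], [0.6, -0.8], [0.7, -2.4], [-1.0, -0.7]]
[ 0.5519  0.093  -0.0895] [[0.2, -1.1], [0.6, -0.9], [0.2, 0.5], [-0.4, 0.7], [1.8, -0.6], [-0.2, -0.6], [0.0, 0.9], [-0.8, 1.0], [1.1, -0.4], [-1.6, -1.3], [-0.3, 1.1], [0.7, 1.5], [0.2, 0.4], [-0.3, 0.1]]
[ 0.5175 -0.4267 -0.0084] [[-0.4, -1.0], [-0.3, 0.1], [0.3, 1.0], [0.5, 0.2], [-0.6, -0.9], [0.2, -0.2], [0.2, 0.5]]
```

The cup is at (0.552, 0.093), yaw −0.09, and the platform centre is at (0.559, 0.108). The bin mouth is at (0.5175, −0.427), yaw −0.01. Next I check IK for the whole sequence.

Run:
```python
from h import *
s=robot.sense();print(s['t'],s['eef_rot'],s['eef_pos'])
pi=np.pi
for k in (0,pi,-pi):
  for nm,p,y in [('grasp',(.552,.093,.171),-.09),('hi',(.552,.093,.33),-.09),('binX hi',(.5465,-.4275,.33),-.008),('binX lo',(.5465,-.4275,.22),-.008),
   ('bin-Y hi',(.5175,-.446,.33),-1.578),('binY hi',(.5175,-.4077,.33),1.56),('bin-X hi',(.489,-.4267,.33),3.13)]:
    q=robot.solve_ik(p,[pi,0,y+k]); print(nm,round(k,1),None if q is None else np.round(q,2))
```

```text
0.1 [ 3.13985748e+00 -8.78437867e-05 -2.88484304e+00] [ 0.13960334 -0.53145824  0.1980873 ]
grasp 0 [ 0.45  0.28  0.08  0.   -1.36  1.03]
hi 0 [ 0.45  0.28  0.47  0.   -1.76  1.03]
binX hi 0 [-0.44  0.63  1.03  0.   -1.97  2.  ]
binX lo 0 [-0.44  0.56  0.62  0.   -1.63  2.  ]
bin-Y hi 0 [-0.48  0.6   0.97  0.   -1.94  0.48]
binY hi 0 [-0.43  0.52  0.84  0.   -1.89 -2.72]
bin-X hi 0 [-0.48  0.5   0.79  0.   -1.87 -1.11]
grasp 3.1 [ 0.45  0.28  0.08 -0.   -1.36 -2.11]
hi 3.1 [ 0.45  0.28  0.47 -0.   -1.76 -2.11]
binX hi 3.1 [-0.44  0.63  1.03  0.   -1.97 -1.14]
binX lo 3.1 [-0.44  0.56  0.62  0.   -1.63 -1.14]
bin-Y hi 3.1 [-0.48  0.6   0.97  0.   -1.94 -2.67]
binY hi 3.1 [-0.43  0.52  0.84  0.   -1.89  0.42]
bin-X hi 3.1 [-0.48  0.5   0.79  0.   -1.87  2.04]
grasp -3.1 [ 0.45  0.28  0.08 -0.   -1.36 -2.11]
hi -3.1 [ 0.45  0.28  0.47 -0.   -1.76 -2.11]
binX hi -3.1 [-0.44  0.63  1.03  0.   -1.97 -1.14]
binX lo -3.1 [-0.44  0.56  0.62  0.   -1.63 -1.14]
bin-Y hi -3.1 [-0.48  0.6   0.97  0.   -1.94 -2.67]
binY hi -3.1 [-0.43  0.52  0.84  0.   -1.89  0.42]
bin-X hi -3.1 [-0.48  0.5   0.79  0.   -1.87  2.04]
```

Run:
```python
from h import *
pi=np.pi
robot.move_l([.14,-.532,.33],max_speed=.3)
robot.goto([.552,.093,.29],[pi,0,-.09])
robot.move_l([.552,.093,.171],max_speed=.12)
s=robot.sense();print(s['t'],s['force'],s['eef_pos'])
robot.command_gripper(0.0)
s=robot.sense();print(s['t'],s['opening'],s['gripper_force'],s['force'])
robot.move_l([.552,.093,.20],max_speed=.06)
robot.dwell(.2)
s=robot.sense();print(s['t'],s['opening'],s['gripper_force'],s['force'],s['torque'],s['eef_pos'])
f=cam('top');g=cam('side')
a=cv2.resize(f['img'][140:255,140:245],(400,438),interpolation=cv2.INTER_CUBIC)
b=cv2.resize(g['img'][185:350,200:350],(398,438),interpolation=cv2.INTER_CUBIC)
cv2.imwrite('pics/lift.png',cv2.cvtColor(np.hstack([a,b]),cv2.COLOR_RGB2BGR))
```

```text
4.475 [0.15925074 0.50739286 0.53618177] [0.55253518 0.09306718 0.17188703]
5.2417 0.002723551200807108 0.0 [ 0.33499959 -0.68953986  0.55309765]
6.075 0.0036914648422314003 0.0 [ 0.0416403   0.4853759  -0.58736722] [-0.04764308  0.00657252 -0.0266311 ] [0.55175415 0.09293848 0.19956577]
```

View pics/lift.png

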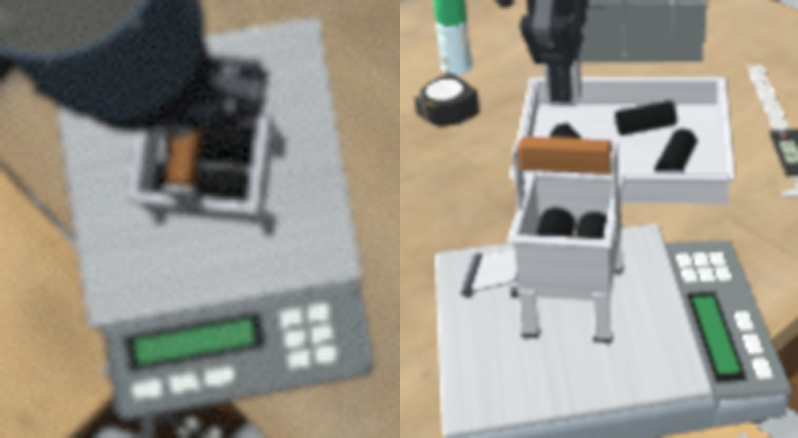

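The grasp missed: the closed gripper stands behind and to the right of the handle (side crop, fingertips at (562,100); handle at (565,155)). I'll check the fingertip against its projection.

Run:
```python
from h import *
import pickle
F=pickle.load(open('f0.pkl','rb'))
s=robot.sense();print(s['eef_pos'],s['eef_rot'])
f=cam('side');g=cam('top')
for n,x in(('side',f),('top',g)):
    print(n,'tcp px',proj(x,s['eef_pos']),'handle',proj(x,(.552,.093,.19)),'cup-origin',proj(x,(.552,.093,.052)), np.abs(np.array(x['R'])-F[n]['R']).max(),np.abs(np.array(x['t'])-F[n]['t']).max(),x['cx'],x['cy'])
print(562/1,200+(562-400)/2.653,185+100/2.653)
# triangulate a few correspondences: handle centre & platform corners
def tri(a,b):
    (c1,d1),(c2,d2)=ray(g,*a),ray(f,*b)
    k=np.linalg.lstsq(np.c_[d1,-d2],c2-c1,rcond=None)[0];p,q=c1+k[0]*d1,c2+k[1]*d2
    return (p+q)/2,np.linalg.norm(p-q)
from fit import uc
print('handle',tri(uc((228,180),5.2,(145,140)),uc((252,80),4.4,(205,225))))
print('platTR',tri(uc((408,27),5.2,(145,140)),uc((40,243),4.4,(205,225))))
print('platTL',tri(uc((45,88),5.2,(145,140)),uc((52,547),4.4,(205,225))))
print('platBL',tri(uc((100,443),5.2,(145,140)),uc((495,485),4.4,(205,225))))
```

```text
[0.55185894 0.0929227  0.19965301] [ 3.14129170e+00  6.10800114e-04 -9.00405817e-02]
side tcp px [261.84570235 237.9639684 ] handle [262.0110788  242.31140664] cup-origin [265.17773504 298.25669026] 0.0 0.0 286.0090781005617 209.9128849397919
top tcp px [188.9463759  174.18134184] handle [189.62476218 175.07432875] cup-origin [198.62010051 187.156139  ] 0.0 0.0 275.4188546804055 204.53260482228814
562.0 261.06294760648325 222.69317753486618
[0.5593 0.1083 0.1842] [[-1.0, -0.5], [-0.4, -0.9], [-0.2, 0.6], [-1.7, 1.1], [-0.6, -0.4], [0.6, -0.8], [0.7, -2.4], [-1.0, -0.7]]
[ 0.5519  0.093  -0.0895] [[0.2, -1.1], [0.6, -0.9], [0.2, 0.5], [-0.4, 0.7], [1.8, -0.6], [-0.2, -0.6], [0.0, 0.9], [-0.8, 1.0], [1.1, -0.4], [-1.6, -1.3], [-0.3, 1.1], [0.7, 1.5], [0.2, 0.4], [-0.3, 0.1]]
[ 0.5175 -0.4267 -0.0084] [[-0.4, -1.0], [-0.3, 0.1], [0.3, 1.0], [0.5, 0.2], [-0.6, -0.9], [0.2, -0.2], [0.2, 0.5]]
handle (array([0.55287641, 0.09561247, 0.19101152]), np.float64(0.001719617134688244))
platTR (array([0.66505577, 0.03387593, 0.05011182]), np.float64(0.0009242238128133575))
platTL (array([0.63211161, 0.21389501, 0.04836512]), np.float64(0.0008663707994353996))
platBL (array([0.45435191, 0.17967133, 0.04368457]), np.float64(0.003037969358061245))
```

Run:
```python
from h import *
s=robot.sense()
f=cam('side');g=cam('top')
print('start tcp px side',proj(f,[ 0.1396,-0.5315,0.198]),'top',proj(g,[ 0.1396,-0.5315,0.198]))
# mark: draw nothing on tips, small red ticks offset
a=cv2.resize(g['img'][120:200,160:240],(400,400),interpolation=cv2.INTER_CUBIC)
b=cv2.resize(f['img'][165:265,215:315],(400,400),interpolation=cv2.INTER_CUBIC)
c=np.hstack([a,b])
for k,(p,o,sc,dx) in enumerate([(proj(g,s['eef_pos']),(160,120),5,0),(proj(f,s['eef_pos']),(215,165),4,400)]):
    q=((p-o+.5)*sc+[dx,0]).astype(int);cv2.circle(c,tuple(int(v) for v in q),6,(255,0,0),1)
cv2.imwrite('pics/tip.png',cv2.cvtColor(c,cv2.COLOR_RGB2BGR))
```

```text
start tcp px side [403.62185894 123.34817023] top [473.66295972 364.29036062]
```

View pics/tip.png

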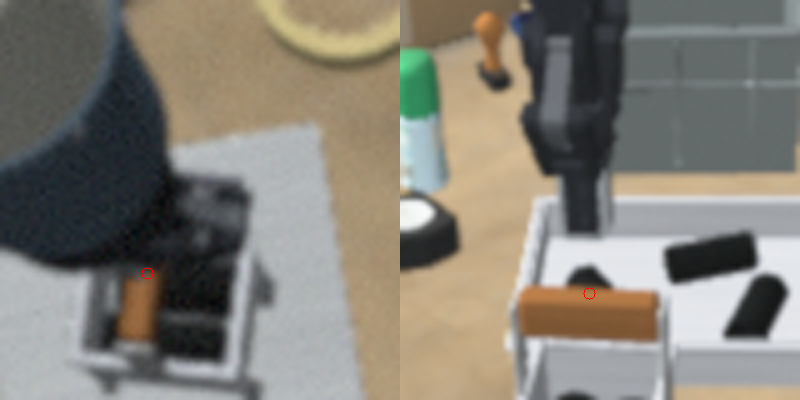

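The positions agree in both views, except that the real fingertips are about 35 mm higher than the reported TCP. The side view shows them at (260,224) instead of (262,238), and the top view fits a pure height shift. So the fingers closed just above the bar. I'll re-grasp lower, watching force.

Run:
```python
from h import *
robot.command_gripper(0.6)
f0=robot.sense()['force']
for z in (.171,.155,.145,.137):
    robot.move_l([.5525,.094,z],max_speed=.08); s=robot.sense(); df=np.array(s['force'])-f0
    if abs(df).max()>4: print('contact',z,df);break
robot.command_gripper(0.0)
s=robot.sense();print(s['t'],s['opening'],s['gripper_force'],s['force'],s['eef_pos'])
if s['opening']>.05:
    p=s['eef_pos'];robot.move_l([p[0],p[1],p[2]+.04],max_speed=.08)
    s=robot.sense();print(s['t'],s['opening'],s['gripper_force'],s['force'],s['torque'],s['eef_pos'])
f=cam('top');g=cam('side')
a=cv2.resize(f['img'][120:255,140:245],(340,438),interpolation=cv2.INTER_CUBIC)
b=cv2.resize(g['img'][165:350,200:350],(355,438),interpolation=cv2.INTER_CUBIC)
cv2.imwrite('pics/lift2.png',cv2.cvtColor(np.hstack([a,b]),cv2.COLOR_RGB2BGR))
```

```text
8.7333 0.151915366278146 60.04133105278015 [-0.41539134  1.50125388  0.39925275] [0.55261844 0.0941257  0.1372163 ]
9.3833 0.15913461678557478 59.59816038608551 [-0.38850876  0.08371439 -3.31764464] [-0.04340529 -0.02258132 -0.03889654] [0.55217438 0.09411938 0.17658609]
```

View pics/lift2.png

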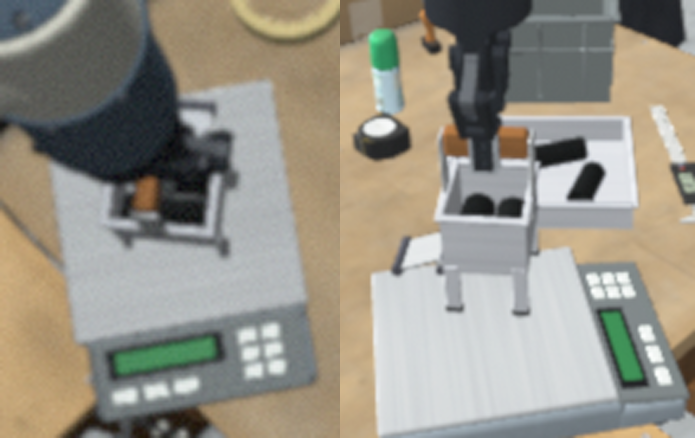

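The cup is held upright with both tubes in it. Carrying it to hover over the bin's +x rim.

Run:
```python
from h import *
pi=np.pi
p=robot.sense()['eef_pos']
robot.move_l([p[0],p[1],.30],max_speed=.2)
robot.goto([.5465,-.4275,.30],[pi,0,-.008])
robot.move_l([.5465,-.4275,.215],max_speed=.12)
robot.dwell(.2)
s=robot.sense();print(s['t'],s['opening'],s['force'],s['torque'],s['eef_pos'],s['eef_rot'])
f=cam('top');g=cam('side')
a=cv2.resize(f['img'][130:250,340:460],(400,400),interpolation=cv2.INTER_CUBIC)
b=cv2.resize(g['img'][85:225,220:360],(400,400),interpolation=cv2.INTER_CUBIC)
c=np.hstack([a,b]);T=s['eef_pos']
def mk(x,o,sc,dx,X,col):
    q=(proj(x,X)-o+.5)*sc+[dx,0];cv2.circle(c,tuple(int(v) for v in q),3,col,1)
for x,o,sc,dx in((f,(340,130),10/3,0),(g,(220,85),20/7,400)):
    for X in [(.075,.02,.024),(.075,-.02,.024),(.0325,.0375,.093),(-.0325,.0375,.093),(.0325,-.0375,.093),(-.0325,-.0375,.093)]:
        mk(x,o,sc,dx,np.array([T[0],T[1],T[2]-.085])+X,(255,0,0))
    for sx in(1,-1):
        for sy in (1,-1): mk(x,o,sc,dx,(.5175+sx*.085,-.4267+sy*.075,.122),(0,255,0))
cv2.imwrite('pics/hover.png',cv2.cvtColor(c,cv2.COLOR_RGB2BGR))
```

```text
13.2 0.15857915599930278 [-0.24450184  0.10194786 -3.03724682] [ 0.00565889 -0.05401902  0.04016644] [ 0.54682753 -0.42767385  0.2158964 ] [ 3.14083818e+00 -1.37090903e-03 -7.97145705e-03]
```

View pics/hover.png

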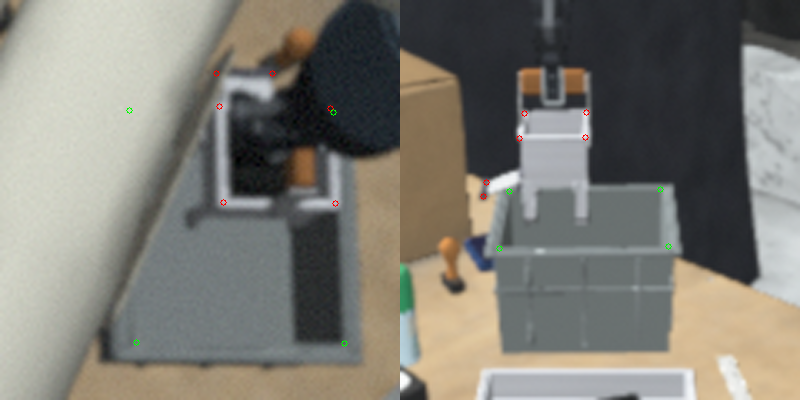

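The hover matches prediction to about 1 px in both views: cup rim corners near (220,106), tab at (215–272,73), bin inner corners at the green marks. Pressing down now.

Run:
```python
from h import *
X,Y=.5465,-.4275
for z in (.19,.183,.175,.167,.160,.153):
    robot.move_l([X,Y,z],max_speed=.06); s=robot.sense()
    print(z,round(s['t'],2),np.round(s['force'],2),np.round(s['torque'],2),np.round(s['eef_pos'],4))
robot.dwell(1.0)
s=robot.sense();print(s['t'],np.round(s['force'],2),np.round(s['torque'],2))
g=cam('side');f=cam('top')
robot.move_l([X,Y,.151],max_speed=.05)
robot.dwell(.5)
robot.move_l([X,Y,.24],max_speed=.09)
robot.dwell(.2)
s=robot.sense();print(s['t'],np.round(s['force'],2),np.round(s['torque'],2),s['opening'],np.round(s['eef_rot'],4))
robot.move_l([X,Y,.30],max_speed=.2)
g2=cam('side');f2=cam('top')
b=[cv2.resize(i['img'][70:230,220:360],(262,300),interpolation=cv2.INTER_CUBIC) for i in(g,g2)]
a=[cv2.resize(i['img'][120:250,350:465],(262,300),interpolation=cv2.INTER_CUBIC) for i in(f,f2)]
cv2.imwrite('pics/drop.png',cv2.cvtColor(np.vstack([np.hstack(b),np.hstack(a)]),cv2.COLOR_RGB2BGR))
```

```text
0.19 13.87 [-0.03 -0.93 -2.4 ] [ 0.02  0.05 -0.03] [ 0.5463 -0.4276  0.1898]
0.183 14.13 [ 0.75  0.59 -1.36] [ 0.06 -0.43  0.  ] [ 0.5467 -0.4275  0.1828]
0.175 14.42 [ 0.94 -0.35 -1.78] [ 0.02 -0.29 -0.  ] [ 0.5464 -0.4274  0.1745]
0.167 14.7 [-0.12  0.57  1.59] [ 0.07 -0.05  0.02] [ 0.5464 -0.4277  0.167 ]
0.16 14.97 [-1.27  0.62  1.53] [0.29 0.   0.02] [ 0.5465 -0.4275  0.1601]
0.153 15.23 [-1.92  0.86  1.72] [ 0.18  0.45 -0.01] [ 0.5459 -0.4275  0.1526]
16.2333 [-3.11  0.75 -0.09] [0.13 1.31 0.02]
18.425 [-0.56  0.22 -2.56] [ 0.02  0.02 -0.01] 0.15722196658147197 [-3.1412e+00  7.0000e-04 -7.9000e-03]
```

View pics/drop.png

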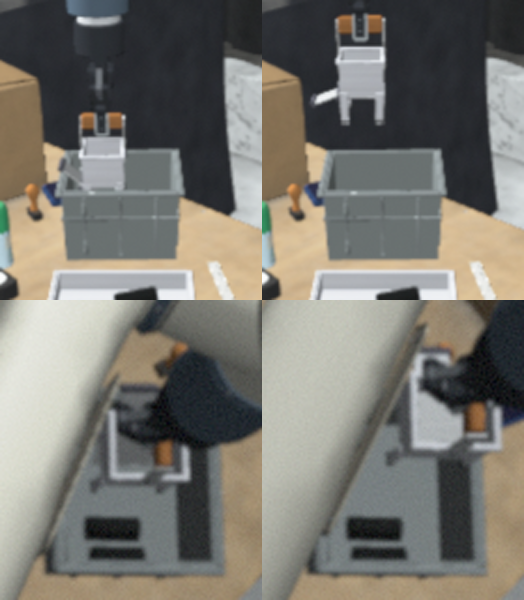

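Both tubes lie in the bin (lower right panel), and the cup is empty with its flap shut and upright. Returning it.

Run:
```python
from h import *
pi=np.pi;X,Y,W=.5598,.1090,-.09
robot.goto([X,Y,.30],[pi,0,W])
robot.move_l([X,Y,.155],max_speed=.12)
robot.dwell(.3)
f0=np.array(robot.sense()['force'])
for z in np.arange(.147,.1309,-.002):
    robot.move_l([X,Y,z],max_speed=.04); s=robot.sense(); d=(np.array(s['force'])-f0)
    if d[2]>2.5: break
print('stop',z,s['t'],d,s['eef_pos'],s['torque'])
robot.command_gripper(.4); robot.dwell(.2)
robot.move_l([X,Y,.30],max_speed=.12)
robot.goto([.40,-.10,.35],[pi,0,W])
robot.dwell(.3)
s=robot.sense();print(s['t'],s['opening'],s['force'])
import pickle
f=cam('top','end_t.png');g=cam('side','end_s.png')
F=pickle.load(open('f0.pkl','rb'))
def blob(im,box):
    h=cv2.cvtColor(im,cv2.COLOR_RGB2HSV)[box[1]:box[3],box[0]:box[2]]
    m=cv2.inRange(h,(5,130,60),(15,255,200));v,u=np.nonzero(m);return len(u),u.mean()+box[0],v.mean()+box[1]
for n,x,b in(('top',f,(172,150,212,200)),('side',g,(235,225,300,260))):
    print(n,'before',blob(F[n]['img'],b),'after',blob(x['img'],b),'pred shift',proj(x,(X,Y,.19))-proj(x,(.552,.093,.19)))
```

```text
stop 0.13499999999999998 24.425 [-2.28138982  2.45017773 11.30030556] [0.56061323 0.1093     0.1371384 ] [ 0.35725101  1.15546015 -0.00494753]
27.825 0.39830885829053836 [ 0.43359695 -0.19706587  0.24802623]
top before (160, np.float64(188.31875), np.float64(175.4125)) after (29, np.float64(183.89655172413794), np.float64(161.75862068965517)) pred shift [-6.88388331 -3.39761671]
side before (364, np.float64(261.61813186813185), np.float64(242.6620879120879)) after (389, np.float64(257.10539845758353), np.float64(247.19537275064266)) pred shift [-4.83814602  5.24441039]
```

The side view puts the handle within 1 px of the predicted spot (shift (−4.5,+4.5), predicted (−4.8,+5.2)), so the cup stands in the middle of the platform. The arm blocks the same check from the top.

```bash
python3 -c "
from plant import robot
print(robot.close_job())"
```

```text
the job is handed in; nothing more can be done
None
```

The job is handed in: both tubes are in the packing bin and the cup stands empty, flap last seen shut, in the middle of the scale's platform (checked by side camera only), at about 28 s; the first grasp closed just above the handle and I redid it lower.

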